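# Hold the open sample cell up to the inspection camera

## Task

The one square glass cell without a lid in the sample turret has to be checked for scratches. Turn the turret by its knob until that cell stands in the opening of the clear cover, lift it out, and hold it upright in front of the inspection camera: its lower part centred on the lens, 100 mm away from the front glass, with one of its flat faces square to the lens. Finish while holding it still there in the gripper; leave the lidded cells in their pockets and do not disturb the other things on the bench.

Things in the scene. Friction and masses are not known exactly. Their poses are not given: they have to be found in the camera images.
- knob (a point): Centre of the turret's round black knob, on the turret's vertical turning axis. The knob is 32 mm across and 22 mm high (11 mm above and below this point) and stands just above the clear cover, whose top is 12 mm below this point.
- turret (a joint): Turning angle of the turret (grey plate 200 mm across, its pockets and the knob) in rad, 0 at the start, growing anticlockwise seen from above, limits -3.1 and 3.1. Slight friction (0.05 N m), no detents; stays where it is left. Eight black pockets 45 degrees apart, 75 mm from the axis, 22 mm deep, 0.6 mm play round a cell; four hold cells, whose faces stand square to the radius.
- turret_base: The fixed base under the turret: 230 mm square, 25 mm high, origin at the centre of its underside, its front with the cover's opening on its -x side. The cover is a clear plate 230 x 230 x 3 mm on four corner posts, its top 111 mm above the bench; the posts' nuts stand 7 mm higher.
- opening (a point): Where a cell's middle is when it stands in the opening, 75 mm from the knob's axis, 45 mm below the cover's top. Its x axis points level to the knob's axis, z up. The opening is a slot 54 mm wide (along y), running from 48 mm toward the knob out through the cover's front edge. Only here can a cell be lifted out; there is room for fingers on its inner and outer sides (x), not on the other two.
- open_cell_mid (a point): Middle of the cell to be shown: clear glass, 24 x 24 mm square, 64 mm high, open at the top without a lid, about 60 g. z runs up its axis; foot 32 mm below this point, top 32 mm above; x and y are square to its flat faces. It starts in a pocket beneath the cover, about 20 to 70 degrees round from the opening, on either side; its lower 22 mm are in the pocket.
- open_cell_window (a point): Point on the same cell's axis, 18 mm above its foot, in the middle of the lower part that the camera shall see; axes as the cell.
- lens (a point): Centre of the front glass of the inspection camera, 140 mm above the bench, lens level. It looks along this point's -x axis (x points back into the camera), y level and sideways, z up. The cell's window point belongs at x = -100 mm, y = 0, z = 0 in this frame. The camera's ring light is 60 mm across; the post 110 mm behind this point rises 55 mm above it, on a foot plate 12 mm high.
- lidded_a: one of three like cells with a white square lid (25.5 mm square, rising 5 mm above the glass, 69 mm high in all), standing in a pocket of the turret; origin at the centre of its foot, z up. Leave it in its pocket (it may be turned with the turret).
- lidded_b: as lidded_a, in another pocket.
- lidded_c: as lidded_a, in another pocket.
- petri: closed round dish, 91 mm across, 16 mm high, on the bench; origin at the centre of its underside. To be left alone.
- timer: small bench timer with keys, 70 x 78 x 34 mm, on the bench; origin at the centre of its underside. To be left alone.
- beaker: larger glass beaker, 73 mm across, 92 mm high, on the bench; origin at the centre of its underside. To be left alone.
- small_beaker: smaller glass beaker, 55 mm across, 70 mm high, on the bench; origin at the centre of its underside. To be left alone.

How it is judged:
On the way, in this order (a step that is already met when the one before it is completed fails the run):
1. the open cell, still in its pocket, has been turned into the opening of the cover (horizontal distance between open_cell_mid and opening below 0.015 m and height (world z) of open_cell_mid below 0.072 m), for 0.2 s.
2. the open cell has been lifted out clear of the cover (height (world z) of open_cell_mid above 0.13 m and contact force between the fingers and open_cell above 1 N), for 0.1 s.
At the end, for the whole second after the job is handed in: The gripper holds the open cell still in the air, upright within 8 degrees, its window point 85 to 115 mm in front of the lens and within 10 mm of its axis sideways and in height, one pair of flat faces square to the lens within 9 degrees; the lidded cells are down in their pockets (x of open_cell_window in the frame of lens between -0.115 and -0.085 m and y of open_cell_window in the frame of lens between -0.01 and 0.01 m and z of open_cell_window in the frame of lens between -0.01 and 0.01 m and angle between open_cell_mid's own z axis and vertical below 0.14 rad and (angle between the x axis of open_cell_mid and the x axis of lens, either way round below 0.17 rad or angle between the y axis of open_cell_mid and the x axis of lens, either way round below 0.17 rad) and linear speed of open_cell below 0.02 m/s and contact force between the fingers and open_cell above 1 N and height (world z) of each of lidded_a, lidded_b, lidded_c below 0.045 m); the arm keeps its last pose, push and grip.
It fails at once if a lidded cell is lifted out of its pocket or broken loose (height (world z) of any of lidded_a, lidded_b, lidded_c above 0.05 m).
It fails at once if something else on the bench is disturbed (moved by more than 30 mm) (distance of any of petri, timer, beaker, small_beaker from where it was at the start of the episode above 0.03 m).
It also fails if it takes over 42 s, if anything falls off the work surface, if the arm or the gripper's body presses on something with over 40 N, if the wrist force passes 120 N, or if a joint passes its speed limit or range.

## Robot

A 7-joint arm with a two-finger parallel gripper is mounted at the origin on a cart in front of the work surface, level with it; the furniture and walls round the work are solid. World frame = base frame: x ahead of the robot, y to its left, z up, the work surface at z = 0. Lengths are in m, angles in rad, forces in N, time in s.
With the tool pointing down it reaches from about 0.4 to 0.875 m from the base axis. Payload 6.5 kg.
Tool frame: the origin (TCP) lies at the very end of the fingers, on their centre line; the grasp point (between the pads) lies 19 mm behind it; z points along the fingers, y is the line along which they close (so a half turn about z gives the same grasp; the last joint's range is limited). The gripper opens to 88 mm and grips with 3 to 60 N. Pads are 18 mm wide; open, the fingers measure 123 mm over their backs; the gripper's body (75 mm by 187 mm) begins 45 mm behind the grasp point.
Start: joints at [1.182, 0.536, -0.004, 1.538, 0.003, 1.067, -0.071], TCP at [0.206, -0.616, 0.21] pointing down, gripper open.
Joint ranges: [-2.7, 2.7], [-0.37, 2.16], [-1.27, 1.26], [0.24, 2.4], [-1.31, 4.45], [0.19, 1.91], [-2.76, 2.76]. Speed limits (rad/s): [2.39, 2.39, 3.14, 3.14, 3.14, 3.14, 3.14].

## Interface

Orientations are given as [roll, pitch, yaw] about the fixed x, y, z axes, in that order (R = Rz(yaw) Ry(pitch) Rx(roll)).
In Python, from plant import arm gives the robot as it stands.
- The arm moves only by the shell command python3 -m crank 'ROWS' [FORCE]. ROWS is JSON, a list that holds one entry, the list of rows, each a list of 7 numbers: the turn, a rotation vector about the tool's x, y, z in rad, then the shift along the tool's x, y, z in m, then the closure, from -1 (fully open) to 1 (shut), so that 0 is half open. A call has 1 to 20 rows; each row is the pose to reach, as a shift and turn from the pose commanded when the call began, along the tool's axes at that moment; what a row does not reach only later rows make up. A row lasts 1/8 s, in which the tool goes at most 62.5 mm and 10.7 degrees, less where a joint would pass 70% of its speed; a pose out of reach is approached as far as the arm can. A call with a gripper value outside its range is refused whole. The fingers move at their own pace and stop on an object; FORCE is the grip in N (left out, the last holds). Time passes only in rows, so rows that repeat a pose let the fingers close. It gives the time, the measured TCP pose, the force, the opening and the grip force at its end, in the units of the state.
- arm.sense(): the state, without advancing time (a new reading comes with each control period).
- arm.snapshot(name): name is "scene" or "top" or "wrist"; returns a dict with "image" (420x560x3 uint8, red, green, blue), "z_map" (420x560 float32, m along the optical axis (not along the pixel's ray), 0 where there is no reading), "mtx" (3x3 intrinsics, pixels), "xyz" and "orientation" of the camera in the world; the wrist camera has in their place "mount" (4x4, takes a point from camera to tool coordinates, whose origin is the TCP and whose axes are the flange's). Camera axes: x right, y down, z forward; pixel columns grow to the right and rows downward; lengths in m; the calibration is good to about 2 mm. The wrist camera is an equidistant fisheye: a pixel r from the principal point sees the ray r / f radians off the axis. A picture is of the moment at which its call begins: read the wrist's pose just before it.
- arm.sign_off(): hands the job in; it is judged then, once.
Trained networks look in a picture, given as the dict that the camera call returned (one of the last four; its "shot" number tells which), for a name from the list of things; names that differ only in an ending like _2 or _b are one class to them, and where a whole thing is asked for, a point or a joint stands for the part that bears it (a point fixed in the world has none). Each returns a list of dicts, best first, with "conf" (0 to 1); they miss things now and then, are a little off and sometimes report something else, mostly with a low value. They report only what shows in the picture. A call takes as long as a camera call.
- arm.trace(picture, query): "mask" (420x560 bool, what is visible of it) and "bbox" ([centre column, centre row, width, height] in pixels, round what is visible of it).
- arm.spot_point(picture, query): "uv" ([column, row] in pixels: a listed point, or the origin of a listed thing).
The state is a dict: "clock": time; "joint_pos": joint angles; "qd": joint speeds; "joint_torque": joint torques, N m; "position": TCP position; "eef_rot": TCP orientation; "contact_force": force on the tool from outside, world axes, zero at the start; "wrist_torque": the same for the moment, N m; "grip_width": finger opening in m; "gripper_force": force on a finger pad.
Only numpy, scipy, OpenCV 4.12 (cv2) and the standard library are available. Lean on these libraries where they do the work, as an engineer would, in place of code of your own. Each camera call takes 0.05 s, during which the arm holds its last target. There are 200 camera calls.

## Working session

There is one attempt and no reset: what is moved stays moved. The work goes in short steps, Python scripts to look and compute and a shell command to move; the robot and the scene stay as the last step left them, time stands still between calls to the robot, and variables do not carry over. Pictures are saved under pics/ and viewed, at most 10 in all, crops included, and the job is handed in when it is done.

```bash
mkdir -p pics; ls
cat > h.py <<'E'
import numpy as np, cv2
from scipy.spatial.transform import Rotation as R
from plant import arm
def camR(o):
    o=np.array(o,float)
    return o if o.shape==(3,3) else (R.from_euler('xyz',o).as_matrix() if o.size==3 else R.from_quat(o).as_matrix())
def ray(p,uv):
    K=p['mtx']; d=np.array([(uv[0]-K[0,2])/K[0,0],(uv[1]-K[1,2])/K[1,1],1.])
    return np.array(p['xyz']),camR(p['orientation'])@d
def at_z(p,uv,z):
    o,d=ray(p,uv); return o+d*(z-o[2])/d[2]
def depth(p,uv):
    u,v=np.round(uv).astype(int); w=p['z_map'][v-1:v+2,u-1:u+2]; w=w[w>0]
    o,d=ray(p,uv); return o+d*np.median(w) if len(w) else None
def save(p,n): cv2.imwrite('pics/'+n,p['image'][...,::-1])
E
python3 - <<'E'
from h import *
np.set_printoptions(precision=4,suppress=True)
print(arm.sense())
for n in ('scene','top'):
    p=arm.snapshot(n); save(p,n+'0.png'); print(n,p['mtx'],p['xyz'],p['orientation'])
    for q in ('knob','opening','open_cell_mid','open_cell_window','lens','turret_base','lidded_a','petri','timer','beaker','small_beaker'):
        for r in arm.spot_point(p,q)[:3]: print(q,np.round(r['uv'],1),round(r['conf'],2),depth(p,r['uv']))
E
```

```text
pics
{'clock': 0.0, 'joint_pos': array([ 1.1818,  0.5372, -0.0044,  1.5388,  0.0026,  1.0673, -0.0713]), 'qd': array([ 0.0008, -0.0012,  0.0009, -0.0011, -0.0015, -0.0019, -0.0012]), 'joint_torque': array([  0.0002, -57.0988,   0.9909, -25.1611,  -0.0562,   0.0179,
         0.0002]), 'position': array([ 0.206 , -0.6158,  0.2094]), 'eef_rot': array([-3.1399,  0.0001,  0.3228]), 'contact_force': array([0.5781, 0.1728, 0.3175]), 'wrist_torque': array([-0.0214,  0.0292,  0.0502]), 'gripper_force': 0.0, 'grip_width': 0.08807852035149388}
scene [[381.7316   0.     281.4796]
 [  0.     381.7316 211.1276]
 [  0.       0.       1.    ]] [-0.1626  0.5646  0.5364] [-2.0314 -0.0065 -2.2578]
knob [305.1 181.1] 0.65 [ 0.5738 -0.1297  0.1311]
opening [322.6 213.1] 0.86 [ 0.5073 -0.1394  0.0524]
opening [320.5 205.7] 0.74 [ 0.4616 -0.0818  0.1099]
open_cell_mid [328.7 208.3] 0.68 [ 0.491  -0.1455  0.0718]
open_cell_window [332.6 208.9] 0.63 [ 0.4847 -0.1548  0.0696]
lens [171.7 239.1] 0.58 [0.4775 0.3172 0.1497]
turret_base [307.5 221.2] 0.91 [ 0.5109 -0.0851  0.043 ]
turret_base [292.8 223. ] 0.68 
[... 406 characters left out ...]
0.       1.    ]] [ 0.2656 -0.0166  1.3482] [-2.931   0.0032 -1.5204]
knob [332.8 195.9] 0.72 [ 0.5629 -0.1358  0.1356]
knob [326.3 224.7] 0.42 [ 0.5016 -0.1293  0.0355]
opening [322.9 224.7] 0.58 [ 0.4983 -0.1184  0.0512]
open_cell_mid [340.4 224.4] 0.49 [ 0.4908 -0.1609  0.1109]
open_cell_window [334.9 225.1] 0.5 [ 0.4923 -0.1485  0.0875]
lens [166.6 209.6] 0.58 [0.5026 0.3053 0.1391]
turret_base [326.7 202.9] 0.66 [ 0.5483 -0.1221  0.1118]
petri [228.9 259.2] 0.77 [0.391  0.1449 0.015 ]
timer [240.9 161.1] 0.79 [0.6838 0.1298 0.0224]
timer [332.8 194.4] 0.73 [ 0.5675 -0.1359  0.1337]
beaker [395.5 290.2] 0.93 [ 0.3264 -0.3275  0.034 ]
small_beaker [172.7 273.7] 0.78 [0.3425 0.3048 0.003 ]
```

Run:
```python
import cv2
a=cv2.imread('pics/top0.png'); cv2.imwrite('pics/topc.png',cv2.resize(a[130:310,240:440],None,fx=3.3,fy=3.3,interpolation=3)[:600,:800])
```

```text
(no output)
```

View pics/scene0.png

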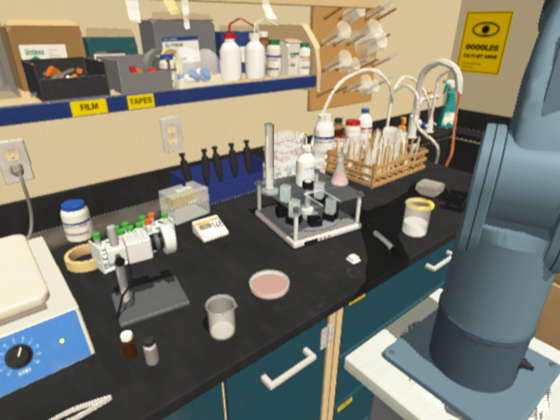

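View pics/topc.png

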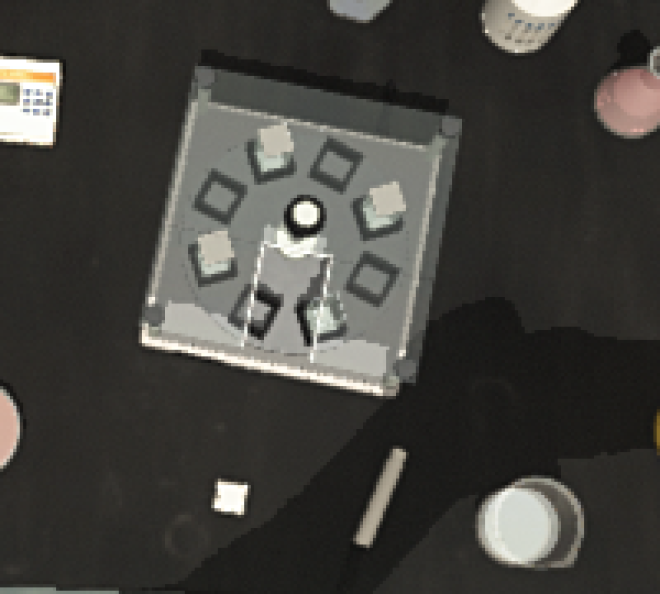

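View pics/top0.png

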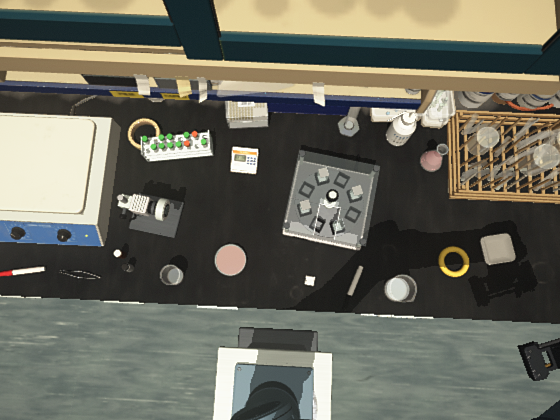

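The scene shows the turret right of centre (~305,205) and the camera at the left (~130,245). In the top crop the knob is at (304,215) and the slot runs down-left, ending near (280,355). The lidded cells are at (272,145), (382,205) and (213,252). The lidless greenish cell is at (322,318), just to the right of the slot, so the turn is clockwise.

Run:
```python
from h import *
np.set_printoptions(precision=4,suppress=True)
def cloud(p):
    v,u=np.mgrid[:420,:560]; K=p['mtx']; z=p['z_map']
    c=np.stack([(u-K[0,2])/K[0,0]*z,(v-K[1,2])/K[1,1]*z,z],-1)
    w=c@camR(p['orientation']).T+np.array(p['xyz']); w[z==0]=np.nan; return w
for n in ('top','scene'):
    p=arm.snapshot(n); W=cloud(p); X,Y,Z=W[...,0],W[...,1],W[...,2]
    near=np.hypot(X-.57,Y+.135)<.19
    k=(np.hypot(X-.57,Y+.135)<.035)&(Z>.124)&(Z<.15)
    print(n,'knob',k.sum(),np.nanmean(W[k],0),np.nanmin(W[k],0),np.nanmax(W[k],0))
    vv,uu=np.nonzero(k); print('knobpix',uu.mean(),vv.mean(),'at z.134',at_z(p,(uu.mean(),vv.mean()),.134))
    m=near&(Z>.104)&(Z<.122)
    r=cv2.minAreaRect(W[m][:,:2].astype(np.float32)*1000); print('cover mm',r,m.sum())
    # footplate
    f=(np.hypot(X-.5,Y-.35)<.14)&(Z>.006)&(Z<.018)
    print('foot',f.sum(),cv2.minAreaRect(W[f][:,:2].astype(np.float32)*1000))
    c=(np.hypot(X-.5,Y-.35)<.12)&(Z>.10)&(Z<.2)
    pts=W[c]; print('cam',c.sum(),pts.min(0),pts.max(0))
    q=pts[:,:2]; mu=q.mean(0); w_,V=np.linalg.eigh(np.cov((q-mu).T)); print(mu,V[:,1],np.degrees(np.arctan2(V[1,1],V[0,1])))
    for q in ('open_cell_mid','lidded_a'):
        for r in arm.trace(p,q)[:5]: print(q,round(r['conf'],2),np.round(r['bbox'],1))
    if n=='top':
        np.save('topW.npy',W)
        im=cv2.resize(p['image'][175:245,100:200,::-1],None,fx=6,fy=6,interpolation=cv2.INTER_CUBIC); cv2.imwrite('pics/lens.png',im)
```

```text
top knob 123 [ 0.566  -0.1338  0.1336] [ 0.5507 -0.15    0.1241] [ 0.5829 -0.1178  0.1403]
knobpix 332.0325203252033 194.91869918699186 at z.134 [ 0.5659 -0.1338  0.134 ]
cover mm ((567.564453125, -134.82791137695312), (230.265625, 231.40057373046875), 80.7158203125) 6063
foot 1157 ((496.9810791015625, 346.7021484375), (264.98760986328125, 263.48468017578125), 62.423343658447266)
cam 952 [0.4725 0.3012 0.1049] [0.5373 0.4305 0.1986]
[0.5056 0.361 ] [0.0802 0.9968] 85.3971495376277
scene knob 65 [ 0.5632 -0.1294  0.1299] [ 0.5488 -0.149   0.1241] [ 0.588  -0.1168  0.1336]
knobpix 307.55384615384617 182.63076923076923 at z.134 [ 0.5558 -0.1223  0.134 ]
cover mm ((567.6857299804688, -133.80728149414062), (232.71250915527344, 234.54544067382812), 81.09957885742188) 2336
foot 2074 ((512.1206665039062, 371.069091796875), (142.72186279296875, 113.03492736816406), 81.20392608642578)
cam 2018 [0.4722 0.3071 0.1002] [0.5372 0.4326 0.1941]
[0.4982 0.3766] [0.1932 0.9812] 78.8624512596011
open_cell_mid 0.68 [221.2 319.   33.3  43.7]
lidded_a 0.37 [317.  196.8  10.8   7.4]
```

View pics/lens.png

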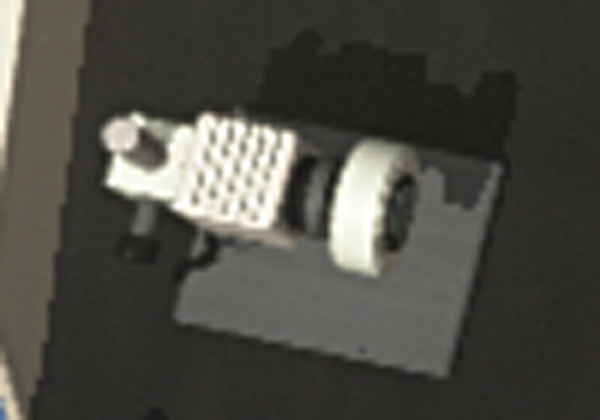

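The crop shows the white ring light facing right (front glass ~(400,210)), with the foot plate's lower edge running from (175,320) to (447,377). Next I'll get the turret phase and the lens pose.

Run:
```python
from h import *
np.set_printoptions(precision=4,suppress=True)
p=arm.snapshot('top'); c=np.array([.5672,-.1343])
for nm,u,v,z in [('e',335,165,.056),('e',220,197,.056),('e',373,277,.056),('e',258,312,.056),('lid',276,140,.103),('lid',385,200,.103),('lid',214,247,.103),('open',324,313,.085)]:
    q=at_z(p,(240+u/3.3,130+v/3.3),z)[:2]-c; print(nm,np.hypot(*q),np.degrees(np.arctan2(q[1],q[0])))
W=np.load('topW.npy'); X,Y,Z=W[...,0],W[...,1],W[...,2]
f=(np.abs(X-.50)<.08)&(np.abs(Y-.36)<.1)&(Z>.007)&(Z<.017)
n,l,s,_=cv2.connectedComponentsWithStats(f.astype(np.uint8)); i=1+s[1:,4].argmax(); print('foot',s[i],cv2.minAreaRect(W[l==i][:,:2].astype(np.float32)*1000))
g=(np.abs(X-.505)<.05)&(Y>.29)&(Y<.44)&(Z>.13)&(Z<.2)
for a in np.arange(.295,.44,.01):
    m=g&(Y>=a)&(Y<a+.01)
    if m.any(): t=W[m]; print(round(a,3),m.sum(),'x',t[:,0].min(),t[:,0].max(),'z',t[:,2].max(),'xtop',t[t[:,2]>t[:,2].max()-.004][:,0].mean())
```

```text
e 0.07164536320255298 -27.51492386702045
e 0.07243953181171751 65.72121094996766
e 0.07629009501228755 -116.9131173033787
e 0.07596607159768216 157.05358134265268
lid 0.07324571030136234 17.996710852199588
lid 0.07347266466343867 -72.58608018897354
lid 0.07560460314994816 109.60312334849505
open 0.07693877753645291 -162.1948752754557
foot [129 199  55  39 932] ((510.5384216308594, 369.0578308105469), (140.74400329589844, 110.31866455078125), 80.70785522460938)
0.295 40 x 0.4990687379084605 0.5278806569759114 z 0.17141743875406124 xtop 0.5001654845357553
0.305 113 x 0.4725459749483857 0.5305908351199604 z 0.17511545660396965 xtop 0.5030861684040453
0.315 83 x 0.47307742375075695 0.5309850183089753 z 0.17317124644406245 xtop 0.5028035875458718
0.325 37 x 0.4753519252768138 0.5216879628104822 z 0.16960692696888247 xtop 0.4996007062256946
0.335 53 x 0.48806760610136884 0.5222699180280372 z 0.1607031370479406 xtop 0.506259310850264
0.345 78 x 0.4888183187247963 0.5295662275866542 z 0.16933707464596148 xtop 0.5209721694706488
0.355 81 x 0.4858837542921782 0.5324092182245901 z 0.17164643815046277 xtop 0.5138088397994814
0.365 72 x 0.48767840539476265 0.5348099790849932 z 0.17033679175035177 xtop 0.5140382589681788
0.375 70 x 0.489101817540776 0.5373397197786335 z 0.1716406301964717 xtop 0.5056645423176318
0.385 63 x 0.4908172707909869 0.5357763698078428 z 0.17256181732424092 xtop 0.5143126906417209
0.395 43 x 0.49238929242933493 0.5323382141887414 z 0.18080518901671017 xtop 0.5169653510876244
0.405 105 x 0.4728825741442032 0.5347306636967097 z 0.19861221692530462 xtop 0.5169163582225775
0.415 64 x 0.47328506946610127 0.5365982806965433 z 0.19839965875101773 xtop 0.5188804347995036
0.425 18 x 0.47547585505071555 0.535869772199904 z 0.15722251323841485 xtop 0.5134636978200917
```

```bash
cat >> h.py <<'E'
def to(x,y,z,yaw):
    s=arm.sense(); A=R.from_euler('xyz',s['eef_rot']); B=R.from_euler('xyz',[np.pi,0,yaw])
    print('clock',s['clock'],'pos',np.round(s['position'],4),'yaw',np.round(s['eef_rot'],4))
    print('turn',np.round((A.inv()*B).as_rotvec(),4),'shift',np.round(A.inv().apply(np.array([x,y,z])-s['position']),4))
E
python3 -m crank '[[[0,0,-0.15,0.05,-0.035,0,-1],[0,0,-0.3,0.1,-0.07,0,-1],[0,0,-0.45,0.15,-0.105,0,-1],[0,0,-0.6,0.2,-0.14,0,-1],[0,0,-0.75,0.25,-0.175,0,-1],[0,0,-0.9,0.3,-0.21,0,-1],[0,0,-1.05,0.35,-0.245,0,-1],[0,0,-1.2,0.4,-0.28,0,-1],[0,0,-1.35,0.45,-0.315,0,-1],[0,0,-1.42,0.495,-0.343,0,-1],[0,0,-1.42,0.495,-0.343,0,-1],[0,0,-1.42,0.495,-0.343,0,-1]]]' 20
python3 - <<'E'
from h import *
to(.567,-.134,.114,1.745)
s=arm.sense(); p=arm.snapshot('wrist'); save(p,'w1.png'); print(p['mtx'],p['mount'])
M=np.eye(4); M[:3,:3]=R.from_euler('xyz',s['eef_rot']).as_matrix(); M[:3,3]=s['position']; T=M@p['mount']
def wr(uv,z):
    K=p['mtx']; a=(uv[0]-K[0,2])/K[0,0]; b=(uv[1]-K[1,2])/K[1,1]; r=np.hypot(a,b)
    d=np.array([np.sin(r)*a/r,np.sin(r)*b/r,np.cos(r)]); d=T[:3,:3]@d; o=T[:3,3]; return o+d*(z-o[2])/d[2]
for q,z in (('knob',.123),('open_cell_mid',.066),('opening',.066),('lens',.14)):
    for r in arm.spot_point(p,q)[:2]: print(q,r['uv'],r['conf'],wr(r['uv'],z))
E
```

```text
clock: 3.05
position: [0.5664, -0.1349, 0.2101]
eef_rot: [-3.141, 0.001, 1.742]
contact_force: [-0.5, 0.3, 0.3]
grip_width: 0.0878
gripper_force: 0.0
clock 3.05 pos [ 0.5664 -0.1349  0.2101] yaw [-3.1408e+00  6.0000e-04  1.7419e+00]
turn [-0.0008  0.0006 -0.0031] shift [0.0009 0.0009 0.0961]
[[325.1922621    0.         276.74653774]
 [  0.         325.1922621  210.06003479]
 [  0.           0.           1.        ]] [[-7.35918033e-04 -9.56204042e-01 -2.92699998e-01  7.51735136e-02]
 [ 9.99998731e-01 -2.90030388e-04 -1.56675392e-03 -2.90007330e-04]
 [ 1.41324454e-03 -2.92700779e-01  9.56203042e-01 -1.74134794e-01]
 [ 0.00000000e+00  0.00000000e+00  0.00000000e+00  1.00000000e+00]]
knob [281.8, 205.4] 0.61 [ 0.56987975 -0.13510486  0.123     ]
open_cell_mid [208.0, 199.7] 0.95 [ 0.49760195 -0.15815017  0.066     ]
lens [277.1, 173.7] 0.24 [ 0.56090717 -0.10607367  0.14      ]
```

View pics/w1.png

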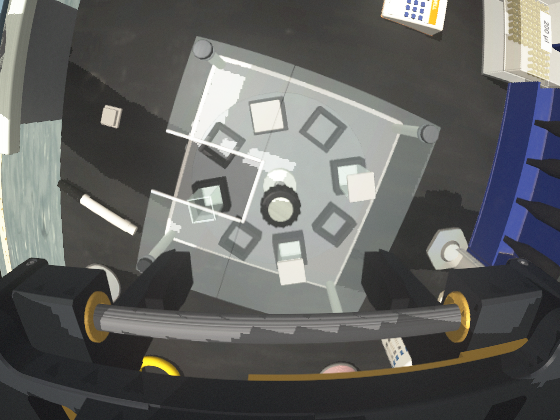

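The wrist picture shows the knob at (280,205) centred between the fingers and the open cell at (208,200) beside the slot. This confirms about 28° clockwise. Next I'll descend and grip the knob.

```bash
python3 -m crank '[[[0,0,0,0.001,0,0.04,-0.8],[0,0,0,0.001,0,0.075,-0.6],[0,0,0,0.001,0,0.09,-0.4],[0,0,0,0.001,0,0.0955,-0.3],[0,0,0,0.001,0,0.0955,-0.1],[0,0,0,0.001,0,0.0955,0.8],[0,0,0,0.001,0,0.0955,0.8],[0,0,0,0.001,0,0.0955,0.8],[0,0,0,0.001,0,0.0955,0.8]]]' 20
```

```text
clock: 4.42
position: [0.5667, -0.1332, 0.1149]
eef_rot: [3.141, 0.0, 1.743]
contact_force: [-1.1, -0.6, -0.4]
grip_width: 0.0104
gripper_force: 0.0
```

Run:
```python
from h import *
s=arm.sense(); print(s['grip_width'],s['gripper_force'],s['position'])
p=arm.snapshot('wrist'); q=arm.snapshot('scene')
b=cv2.resize(q['image'][130:270,220:380],(480,420),interpolation=3)
cv2.imwrite('pics/m1.png',cv2.resize(np.hstack([p['image'][:,:],b]),(800,323))[...,::-1])
```

```text
0.010408836273910411 0.0 [ 0.56667532 -0.13315705  0.11493904]
```

View pics/m1.png

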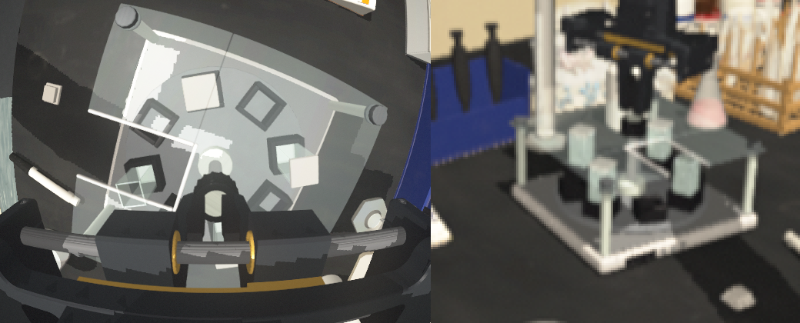

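Run:
```python
from h import *
np.set_printoptions(precision=4,suppress=True)
s=arm.sense(); p=arm.snapshot('wrist')
Mi=np.linalg.inv(p['mount'])
def proj(t):
    c=Mi[:3,:3]@np.array(t)+Mi[:3,3]; r=np.hypot(c[0],c[1]); th=np.arctan2(r,c[2]); K=p['mtx']; return K[0,2]+K[0,0]*th*c[0]/r, K[1,2]+K[0,0]*th*c[1]/r
print('tcp',proj([0,0,0]),'tip front',proj([.009,0,0]),'grasp front',proj([.009,0,-.019]))
K=p['mtx']; v,u=np.mgrid[:420,:560]; a=(u-K[0,2])/K[0,0]; b=(v-K[1,2])/K[1,1]; r=np.hypot(a,b)+1e-9
z=p['z_map']; C=np.stack([np.tan(r)*a/r*z,np.tan(r)*b/r*z,z],-1); T=C@p['mount'][:3,:3].T+p['mount'][:3,3]; T[z==0]=np.nan
for v in range(200,330,10): print(v,'tool@u=276',T[v,276],p['image'][v,276])
for v in (240,260,280): print(v,[(u,T[v,u]) for u in range(236,325,12)])
for r in arm.spot_point(p,'knob'): print(r)
```

```text
tcp (np.float64(277.7637333808654), np.float64(245.987045838935)) tip front (np.float64(277.76928216206835), np.float64(231.55795206516225)) grasp front (np.float64(277.8255911734835), np.float64(244.57482343429587))
200 tool@u=276 [ 0.0267 -0.001   0.0038] [255 255 254]
210 tool@u=276 [ 0.0206 -0.001   0.0042] [177 181 175]
220 tool@u=276 [ 0.0147 -0.001   0.0039] [174 178 172]
230 tool@u=276 [ 0.0138 -0.001  -0.0103] [69 70 67]
240 tool@u=276 [ 0.0118 -0.0009 -0.0196] [69 72 68]
250 tool@u=276 [ 0.006  -0.0009 -0.0192] [206 207 190]
260 tool@u=276 [ 0.0001 -0.001  -0.019 ] [198 201 183]
270 tool@u=276 [-0.0051 -0.001  -0.0205] [195 196 180]
280 tool@u=276 [-0.0117 -0.001  -0.0196] [193 195 179]
290 tool@u=276 [-0.0327 -0.0011  0.0047] [103 106 103]
300 tool@u=276 [-0.0407 -0.0011  0.0052] [105 108 104]
310 tool@u=276 [-0.048  -0.0011  0.0043] [105 109 106]
320 tool@u=276 [ 0.0266 -0.0006 -0.1083] [99 99 96]
240 [(236, array([ 0.002 , -0.0248,  0.0041])), (248, array([ 0.0016, -0.0178,  0.0052])), (260, array([ 0.0085, -0.0096, -0.0117])), (272, array([ 0.0113, -0.003 , -0.0184])), 
[... 200 characters left out ...]
,  0.0048])), (248, array([ 0.0098, -0.0138, -0.0391])), (260, array([ 0.009 , -0.0083, -0.0374])), (272, array([ 0.0004, -0.0031, -0.0195])), (284, array([ 0.0008,  0.0032, -0.0205])), (296, array([ 0.0087,  0.0085, -0.0367])), (308, array([ 0.0102,  0.0138, -0.0401])), (320, array([-0.0116,  0.0259,  0.0048]))]
280 [(236, array([ 0.0094, -0.0172, -0.0575])), (248, array([ 0.0085, -0.0125, -0.0557])), (260, array([ 0.0092, -0.0074, -0.0568])), (272, array([-0.0118, -0.0031, -0.0194])), (284, array([-0.0116,  0.0033, -0.0197])), (296, array([ 0.0085,  0.0075, -0.0556])), (308, array([ 0.0086,  0.0125, -0.0559])), (320, array([ 0.0315,  0.0114, -0.0967]))]
{'uv': [278.5, 256.5], 'conf': 0.67}
```

Run:
```python
from h import *
p=arm.snapshot('wrist'); q=arm.snapshot('scene')
a=cv2.resize(p['image'][190:310,220:340],(400,400),interpolation=3); b=cv2.resize(q['image'][130:200,275:345],(400,400),interpolation=3)
cv2.imwrite('pics/m2.png',np.hstack([a,b])[...,::-1])
```

```text
(no output)
```

View pics/m2.png

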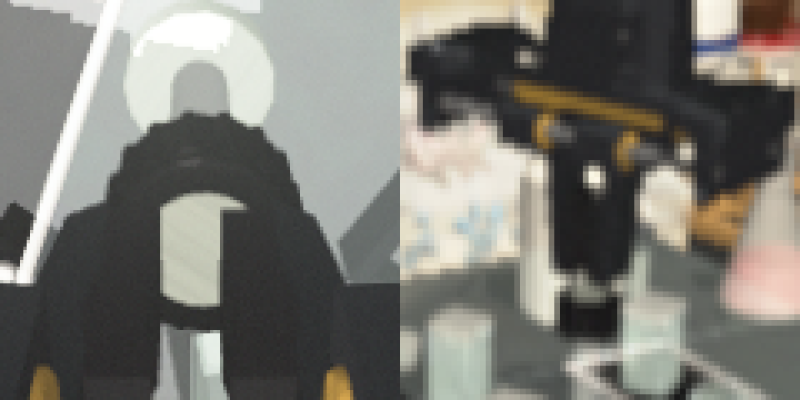

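The fingers look closed just above the knob top, not around it. I'll check that with depth.

Run:
```python
from h import *
np.set_printoptions(precision=3,suppress=True)
q=arm.snapshot('scene')
for u in (304,307,311,314):
    print(u)
    for v in range(158,194,2):
        w=depth(q,(u,v)); print('  ',v,w,q['image'][v,u])
```

```text
304
   158 [ 0.574 -0.123  0.201] [37 37 39]
   160 [ 0.576 -0.125  0.194] [34 36 37]
   162 [ 0.577 -0.126  0.188] [33 35 36]
   164 [ 0.573 -0.122  0.184] [34 33 33]
   166 [ 0.573 -0.122  0.178] [33 33 33]
   168 [ 0.574 -0.123  0.172] [34 33 33]
   170 [ 0.572 -0.122  0.167] [34 34 33]
   172 [ 0.571 -0.122  0.161] [33 33 33]
   174 [ 0.572 -0.123  0.155] [33 32 33]
   176 [ 0.573 -0.124  0.148] [30 28 30]
   178 [ 0.573 -0.125  0.142] [130 129 118]
   180 [ 0.58  -0.131  0.132] [106 105  95]
   182 [ 0.57  -0.122  0.132] [40 40 37]
   184 [ 0.566 -0.119  0.127] [24 22 23]
   186 [ 0.566 -0.119  0.121] [26 24 25]
   188 [ 0.567 -0.12   0.115] [41 42 40]
   190 [ 0.564 -0.118  0.11 ] [94 96 91]
   192 [ 0.556 -0.11   0.109] [131 132 125]
307
   158 [ 0.541 -0.102  0.214] [55 53 52]
   160 [ 0.579 -0.139  0.191] [148 145 131]
   162 [ 0.576 -0.137  0.186] [83 81 74]
   164 [ 0.569 -0.13   0.183] [30 29 29]
   166 [ 0.569 -0.131  0.177] [31 30 30]
   168 [ 0.569 -0.131  0.172] [32 31 30]
   170 [ 0.568 -0.13   0.166] [34 33 31]
   172 [ 0.569 -0.131  0.16 ] [33 32 32]
   174 [ 0.568
[... 1227 characters left out ...]
2  0.206] [55 49 41]
   162 [ 0.541 -0.13   0.197] [37 37 38]
   164 [ 0.545 -0.133  0.189] [33 34 35]
   166 [ 0.545 -0.133  0.184] [32 34 35]
   168 [ 0.545 -0.134  0.178] [34 35 35]
   170 [ 0.545 -0.135  0.172] [33 34 35]
   172 [ 0.547 -0.137  0.165] [33 34 35]
   174 [ 0.546 -0.137  0.159] [35 37 36]
   176 [ 0.549 -0.139  0.152] [47 48 46]
   178 [ 0.551 -0.142  0.144] [120 122 112]
   180 [ 0.603 -0.194  0.109] [164 165 152]
   182 [ 0.593 -0.184  0.109] [144 144 133]
   184 [ 0.579 -0.17   0.11 ] [183 183 170]
   186 [ 0.567 -0.159  0.111] [166 175 163]
   188 [ 0.558 -0.151  0.109] [175 188 173]
   190 [ 0.55  -0.143  0.108] [205 214 202]
   192 [ 0.544 -0.138  0.105] [206 209 195]
```

The fingertips end about 27 mm above the nominal TCP with the fingers nearly shut. I'll raise, set half open, and measure where the tips really are.

```bash
python3 -m crank '[[[0,0,0,0,0,-0.03,0.8],[0,0,0,0,0,-0.03,0],[0,0,0,0,0,-0.03,0],[0,0,0,0,0,-0.03,0],[0,0,0,0,0,-0.03,0]]]'
cat >> h.py <<'E'
def tips():
    s=arm.sense(); P=s['position']; q=arm.snapshot('scene')
    v,u=np.mgrid[:420,:560]; K=q['mtx']; z=q['z_map']
    c=np.stack([(u-K[0,2])/K[0,0]*z,(v-K[1,2])/K[1,1]*z,z],-1)
    W=c@camR(q['orientation']).T+np.array(q['xyz']); W[z==0]=np.nan
    A=R.from_euler('xyz',s['eef_rot']).as_matrix(); T=(W-P)@A
    print('width',s['grip_width'],'tcp',P)
    m=(np.abs(T[...,0])<.02)&(np.abs(T[...,1])<.075)&(T[...,2]<.04)&(T[...,2]>-.075)
    for lo in np.arange(-.07,.03,.005):
        k=m&(T[...,2]>=lo)&(T[...,2]<lo+.005)
        if k.any(): t=T[k]; print(round(lo,3),k.sum(),'y',t[:,1].min().round(3),t[:,1].max().round(3),np.round(np.histogram(t[:,1],np.arange(-.07,.071,.01))[0]))
    return q
E
python3 - <<'E'
from h import *
tips()
E
```

```text
clock: 5.4
position: [0.5662, -0.1331, 0.1442]
eef_rot: [-3.141, -0.0, 1.743]
contact_force: [0.7, 0.4, -0.2]
grip_width: 0.0437
gripper_force: 0.0
width 0.04369882074012269 tcp [ 0.56619494 -0.13305964  0.14416425]
-0.07 34 y -0.041 0.037 [ 0  0  3 11  4  0  0  0  0 13  3  0  0  0]
-0.065 26 y -0.04 0.036 [ 0  0  1 10  3  0  0  0  0  8  4  0  0  0]
-0.06 32 y -0.04 0.038 [ 0  0  0 12  3  0  0  0  0 12  5  0  0  0]
-0.055 29 y -0.04 0.037 [ 0  0  0 10  4  0  0  0  0 12  3  0  0  0]
-0.05 30 y -0.038 0.036 [ 0  0  0 11  3  0  0  0  1 10  5  0  0  0]
-0.045 28 y -0.038 0.036 [ 0  0  0  9  5  0  0  0  0 11  3  0  0  0]
-0.04 32 y -0.038 0.032 [ 0  0  0 11  5  0  0  0  0 14  2  0  0  0]
-0.035 24 y -0.038 0.031 [ 0  0  0 10  3  0  0  0  0 10  1  0  0  0]
-0.03 18 y -0.035 0.031 [ 0  0  0  3  3  0  0  0  0 10  2  0  0  0]
0.005 1 y -0.009 -0.009 [0 0 0 0 0 0 1 0 0 0 0 0 0 0]
0.01 41 y -0.014 0.016 [ 0  0  0  0  0  7 13 17  4  0  0  0  0  0]
0.015 21 y -0.014 0.014 [0 0 0 0 0 7 9 3 2 0 0 0 0 0]
0.02 20 y -0.015 0.014 [0 0 0 0 0 9 6 4 1 0 0 0 0 0]
0.025 18 y -0.015 0.011 [0 0 0 0 0 9 5 3 1 0 0 0 0 0]
```

The fingers really end 27 mm behind the reported TCP, in both depth and picture, so I need to go lower. I'll step down and watch the force.

```bash
python3 -m crank '[[[0,0,0,0.001,-0.001,0.015,-0.2],[0,0,0,0.001,-0.001,0.03,-0.2],[0,0,0,0.001,-0.001,0.037,-0.2],[0,0,0,0.001,-0.001,0.043,-0.2],[0,0,0,0.001,-0.001,0.043,-0.2]]]'
python3 - <<'E'
from h import *
tips()
E
```

```text
clock: 6.08
position: [0.5653, -0.1322, 0.1014]
eef_rot: [-3.141, -0.0, 1.743]
contact_force: [-0.2, -0.4, 0.3]
grip_width: 0.053
gripper_force: 0.0
width 0.05302355272249954 tcp [ 0.56528402 -0.13222116  0.10138597]
-0.07 28 y -0.045 0.043 [0 0 8 6 0 0 0 0 0 8 4 2 0 0]
-0.065 29 y -0.045 0.041 [ 0  0 10  5  1  0  0  0  0  6  6  1  0  0]
-0.06 26 y -0.044 0.038 [0 0 8 3 1 0 0 0 0 9 5 0 0 0]
-0.055 27 y -0.044 0.038 [0 0 7 6 0 0 0 0 0 9 5 0 0 0]
-0.05 26 y -0.043 0.04 [0 0 8 5 2 0 0 0 0 6 5 0 0 0]
-0.045 30 y -0.043 0.038 [ 0  0  8  5  1  0  0  0  0 10  6  0  0  0]
-0.04 24 y -0.043 0.037 [0 0 6 4 2 0 0 0 0 8 4 0 0 0]
-0.035 54 y -0.042 0.039 [ 0  0  7  4  2  3 12 12  3  6  5  0  0  0]
-0.03 40 y -0.039 0.036 [0 0 0 4 1 8 7 4 4 8 4 0 0 0]
-0.025 21 y -0.014 0.011 [0 0 0 0 0 7 7 5 2 0 0 0 0 0]
-0.02 19 y -0.014 0.011 [0 0 0 0 0 6 8 4 1 0 0 0 0 0]
-0.015 14 y -0.013 0.011 [0 0 0 0 0 5 6 2 1 0 0 0 0 0]
-0.01 176 y -0.074 0.075 [ 9  7  4  4 16 21 11  7  6 11 18 16 17 18]
-0.005 3 y -0.029 -0.021 [0 0 0 0 3 0 0 0 0 0 0 0 0 0]
0.0 1 y -0.061 -0.061 [1 0 0 0 0 0 0 0 0 0 0 0 0 0]
0.005 13 y -0.073 -0.002 [7 0 0 0 0 0 3 0 0 0 0 0 0 0]
0.01 14 y -0.075 -0.001 [6 1 0 0 0 0 3 0 0 0 0 0 0 0]
0.015 9 y -0.073 -0.06 [7 0 0 0 0 0 0 0 0 0 0 0 0 0]
0.02 6 y -0.073 -0.062 [3 0 0 0 0 0 0 0 0 0 0 0 0 0]
0.025 9 y -0.074 -0.063 [6 0 0 0 0 0 0 0 0 0 0 0 0 0]
```

```bash
python3 -m crank '[[[0,0,0,-0.002,0.001,0.006,-0.2],[0,0,0,-0.002,0.001,0.012,-0.2],[0,0,0,-0.002,0.001,0.012,0.8],[0,0,0,-0.002,0.001,0.012,0.8],[0,0,0,-0.002,0.001,0.012,0.8],[0,0,0,-0.002,0.001,0.012,0.8]]]' 20
```

```text
clock: 6.88
position: [0.569, -0.1336, 0.0901]
eef_rot: [3.137, 0.0, 1.743]
contact_force: [6.0, 0.7, -6.0]
grip_width: 0.0312
gripper_force: 20.0
```

```bash
python3 -m crank '[[[0,0,0.12,0,0,0,0.8],[0,0,0.24,0,0,0,0.8],[0,0,0.36,0,0,0,0.8],[0,0,0.49,0,0,0,0.8],[0,0,0.49,0,0,0,0.8],[0,0,0.49,0,0,0,0.8]]]'
python3 - <<'E'
from h import *
np.set_printoptions(precision=4,suppress=True)
p=arm.snapshot('top'); s=arm.sense(); w=arm.snapshot('wrist')
M=np.eye(4); M[:3,:3]=R.from_euler('xyz',s['eef_rot']).as_matrix(); M[:3,3]=s['position']; T=M@w['mount']
def wr(uv,z):
    K=w['mtx']; a=(uv[0]-K[0,2])/K[0,0]; b=(uv[1]-K[1,2])/K[1,1]; r=np.hypot(a,b)
    d=T[:3,:3]@np.array([np.sin(r)*a/r,np.sin(r)*b/r,np.cos(r)]); o=T[:3,3]; return o+d*(z-o[2])/d[2]
for q,z in (('open_cell_mid',.066),('opening',.066),('open_cell_window',.052)):
    for r in arm.spot_point(w,q)[:2]: x=wr(r['uv'],z); print('wrist',q,r['uv'],r['conf'],x,np.degrees(np.arctan2(x[1]+.1343,x[0]-.5672)))
    for r in arm.spot_point(p,q)[:2]: x=at_z(p,r['uv'],z); print('top',q,r['uv'],r['conf'],x)
print('opening expected', .5672-.075*np.cos(np.radians(-9.1)),-.1343-.075*np.sin(np.radians(-9.1)))
cv2.imwrite('pics/m3.png',np.hstack([cv2.resize(w['image'][100:340,100:340],(400,400),interpolation=3),cv2.resize(p['image'][140:260,270:390],(400,400),interpolation=3)])[...,::-1])
E
```

```text
clock: 7.62
position: [0.5696, -0.1337, 0.0901]
eef_rot: [3.137, -0.002, 1.253]
contact_force: [8.6, -0.3, -8.1]
grip_width: 0.0313
gripper_force: 20.0
wrist open_cell_mid [169.3, 243.3] 0.65 [ 0.4964 -0.1195  0.066 ] 168.2277661612502
top open_cell_mid [325.4, 224.6] 0.56 [ 0.4963 -0.1242  0.066 ]
top opening [325.3, 223.3] 0.84 [ 0.5    -0.1238  0.066 ]
wrist open_cell_window [172.5, 240.3] 0.61 [ 0.4931 -0.1221  0.052 ] 170.68206536282307
top open_cell_window [321.6, 227.0] 0.53 [ 0.4914 -0.1148  0.052 ]
opening expected 0.4931439644936817 -0.12243814495591374
```

View pics/m3.png

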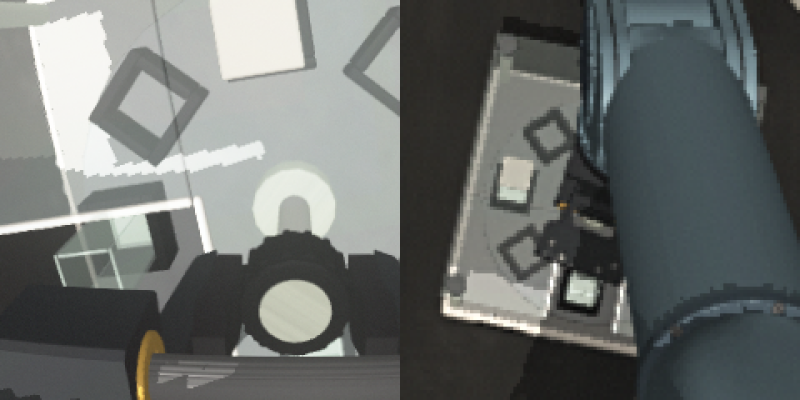

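The right crop shows the open cell centred in the slot at (580,290), and the wrist detections agree with the expected opening to about 3 mm. I'll release, raise and go over the cell.

```bash
python3 -m crank '[[[0,0,0,0,0,0,-0.1],[0,0,0,0,0,0,-0.1],[0,0,0,0,0,-0.02,-0.1],[0,0,0,0,0,-0.045,-0.1],[0,0,-0.08,-0.006,-0.035,-0.045,-0.1],[0,0,-0.16,-0.0126,-0.073,-0.045,-0.1],[0,0,-0.16,-0.0126,-0.073,-0.045,-0.1],[0,0,-0.16,-0.0126,-0.073,-0.045,-0.1]]]'
cat >> h.py <<'E'
def wfun(w,s):
    M=np.eye(4); M[:3,:3]=R.from_euler('xyz',s['eef_rot']).as_matrix(); M[:3,3]=s['position']; T=M@w['mount']; K=w['mtx']
    def wr(uv,z):
        a=(uv[0]-K[0,2])/K[0,0]; b=(uv[1]-K[1,2])/K[1,1]; r=np.hypot(a,b)
        d=T[:3,:3]@np.array([np.sin(r)*a/r,np.sin(r)*b/r,np.cos(r)]); o=T[:3,3]; return o+d*(z-o[2])/d[2]
    v,u=np.mgrid[:420,:560]; a=(u-K[0,2])/K[0,0]; b=(v-K[1,2])/K[1,1]; r=np.hypot(a,b)+1e-9; z=w['z_map']
    C=np.stack([np.tan(r)*a/r*z,np.tan(r)*b/r*z,z],-1); W=C@T[:3,:3].T+T[:3,3]; W[z==0]=np.nan
    return wr,W
E
python3 - <<'E'
from h import *
np.set_printoptions(precision=4,suppress=True)
s=arm.sense(); w=arm.snapshot('wrist'); wr,W=wfun(w,s)
to(.4955,-.1225,.0505,1.412)
for q,z in (('open_cell_mid',.066),('open_cell_window',.052),('knob',.123)):
    for r in arm.spot_point(w,q)[:2]: print(q,r['uv'],r['conf'],wr(r['uv'],z))
for r in arm.trace(w,'open_cell_mid')[:2]:
    m=r['mask']; t=W[m]; t=t[np.isfinite(t[:,0])]; print('trace',r['conf'],r['bbox'],m.sum(),t[:,2].max()); k=(t[:,2]>.088)&(t[:,2]<.105); print('top rim',k.sum(),t[k].mean(0),cv2.minAreaRect(t[k][:,:2].astype(np.float32)*1000))
save(w,'w4.png')
E
```

```text
clock: 9.02
position: [0.4943, -0.1235, 0.1352]
eef_rot: [3.14, 0.0, 1.412]
contact_force: [0.8, -0.5, 0.8]
grip_width: 0.0485
gripper_force: 0.0
clock 9.075 pos [ 0.4946 -0.1234  0.1352] yaw [ 3.1403 -0.0001  1.4121]
turn [ 0.0013 -0.0001  0.0001] shift [0.0011 0.0006 0.0847]
open_cell_mid [276.4, 205.4] 0.72 [ 0.4943 -0.1192  0.066 ]
open_cell_window [274.8, 206.3] 0.72 [ 0.4923 -0.1237  0.052 ]
knob [393.7, 233.3] 0.76 [ 0.5685 -0.1331  0.123 ]
trace 0.69 [277.9, 217.2, 36.9, 50.6] 1617 0.09888131239373185
top rim 518 [ 0.4946 -0.1224  0.0947] ((494.29217529296875, -122.58596801757812), (23.988054275512695, 23.910484313964844), 80.82738494873047)
trace 0.16 [371.8, 206.5, 321.1, 314.7] 62482 0.24645775756490212
top rim 0 [nan nan nan] ((0.0, 0.0), (0.0, 0.0), 0.0)<stdin>:8: RuntimeWarning: Mean of empty slice.
  ret = um.true_divide(
```

View pics/w4.png

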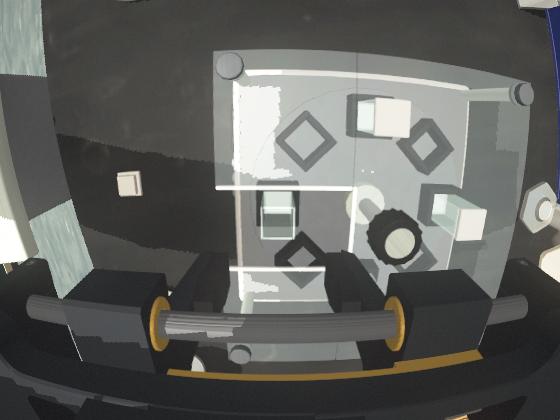

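The cell (277,212) lies in the slot between the fingers; its rim centre is (0.494, -0.1226) and its faces sit at 80.8°, in line with the tool. Next I'll descend and grip.

```bash
python3 -m crank '[[[0,0,0,0.001,0,0.03,-0.1],[0,0,0,0.001,0,0.05,-0.1],[0,0,0,0.001,0,0.065,-0.1],[0,0,0,0.001,0,0.077,-0.1],[0,0,0,0.001,0,0.084,-0.1],[0,0,0,0.001,0,0.084,-0.1],[0,0,0,0.001,0,0.084,0.8],[0,0,0,0.001,0,0.084,0.8],[0,0,0,0.001,0,0.084,0.8],[0,0,0,0.001,0,0.084,0.8]]]' 15
```

```text
clock: 10.52
position: [0.494, -0.1224, 0.0511]
eef_rot: [3.141, 0.0, 1.413]
contact_force: [0.4, -0.1, 1.4]
grip_width: 0.0238
gripper_force: 14.9
```

```bash
python3 -m crank '[[[0,0,0,0,0,-0.01,0.8],[0,0,0,0,0,-0.025,0.8],[0,0,0,0,0,-0.045,0.8],[0,0,0,0,0,-0.065,0.8],[0,0,0,0,0,-0.085,0.8],[0,0,0,0,0,-0.1,0.8],[0,0,0,0,0,-0.1,0.8]]]'
python3 - <<'E'
from h import *
np.set_printoptions(precision=4,suppress=True)
to(.484,.10,.151,1.412)
s=arm.sense(); w=arm.snapshot('wrist'); wr,W=wfun(w,s)
for r in arm.spot_point(w,'lens')[:2]: print(r['uv'],r['conf'],wr(r['uv'],.14))
p=arm.snapshot('scene')
for q in ('open_cell_mid','open_cell_window','lens'):
    for r in arm.spot_point(p,q)[:2]: print(q,r['uv'],r['conf'],depth(p,r['uv']))
E
```

```text
clock: 11.4
position: [0.4943, -0.1224, 0.1521]
eef_rot: [3.14, 0.0, 1.413]
contact_force: [-0.5, 0.2, -0.3]
grip_width: 0.0238
gripper_force: 14.9
clock 11.4 pos [ 0.4943 -0.1224  0.1521] yaw [3.1396 0.0004 1.4127]
turn [0.002  0.0004 0.0007] shift [ 0.2181 -0.0451  0.0009]
open_cell_mid [325.9, 178.0] 0.59 [ 0.4808 -0.1159  0.1725]
open_cell_mid [326.0, 183.9] 0.28 [ 0.4818 -0.1187  0.1549]
lens [171.0, 238.1] 0.9 [0.4787 0.3178 0.1517]
```

```bash
python3 -m crank '[[[0,0,0,0.03,-0.006,0,0.8],[0,0,0,0.07,-0.013,0,0.8],[0,0,0,0.11,-0.021,0,0.8],[0,0,0,0.15,-0.029,0,0.8],[0,0,0,0.19,-0.036,0,0.8],[0,0,0,0.23,-0.044,0,0.8],[0,0,0,0.27,-0.052,0.005,0.8],[0,0,0,0.3,-0.058,0.01,0.8],[0,0,0,0.32,-0.062,0.0135,0.8],[0,0,0,0.32,-0.062,0.0135,0.8],[0,0,0,0.32,-0.062,0.0135,0.8]]]'
python3 - <<'E'
from h import *
np.set_printoptions(precision=4,suppress=True)
to(.484,.204,.1385,1.412)
s=arm.sense(); w=arm.snapshot('wrist'); wr,W=wfun(w,s)
for q,z in (('lens',.14),('open_cell_mid',.172),('open_cell_window',.14)):
    for r in arm.spot_point(w,q)[:2]: print('wrist',q,r['uv'],r['conf'],wr(r['uv'],z))
p=arm.snapshot('top'); sc=arm.snapshot('scene')
for q in ('lens','open_cell_window','open_cell_mid'):
    for r in arm.spot_point(p,q)[:1]: print('top',q,r['uv'],r['conf'],at_z(p,r['uv'],.172 if 'mid' in q else .14))
    for r in arm.spot_point(sc,q)[:1]: print('scene',q,r['uv'],r['conf'],depth(sc,r['uv']))
# ring light geometry from wrist depth
g=(np.abs(W[...,0]-.5)<.05)&(W[...,1]>.28)&(W[...,1]<.345)&(W[...,2]>.11)&(W[...,2]<.19); t=W[g]; print('ring',g.sum(),t.min(0),t.max(0))
for a in np.arange(.285,.345,.005):
    k=t[(t[:,1]>=a)&(t[:,1]<a+.005)]
    if len(k): print(round(a,3),len(k),'x',k[:,0].min(),k[:,0].max(),'z',k[:,2].min(),k[:,2].max())
cv2.imwrite('pics/m5.png',np.hstack([cv2.resize(w['image'][0:300,130:430],(400,400),interpolation=3),cv2.resize(sc['image'][180:320,90:230],(400,400),interpolation=3)])[...,::-1])
E
```

```text
clock: 13.08
position: [0.4828, 0.2022, 0.137]
eef_rot: [-3.141, 0.001, 1.412]
contact_force: [-0.3, -1.5, -0.9]
grip_width: 0.0238
gripper_force: 14.9
clock 13.075 pos [0.4828 0.2022 0.137 ] yaw [-3.1412  0.0011  1.4119]
turn [-0.0004  0.0011 -0.0001] shift [ 0.002   0.0009 -0.0015]
wrist lens [282.0, 59.2] 0.7 [0.5016 0.3044 0.14  ]
wrist open_cell_mid [273.6, 254.7] 0.85 [0.4827 0.2129 0.172 ]
wrist open_cell_window [275.2, 249.0] 0.95 [0.4814 0.2017 0.14  ]
top lens [165.4, 211.6] 0.9 [0.4969 0.3077 0.14  ]
scene lens [171.7, 237.6] 0.59 [0.4777 0.3167 0.1529]
scene open_cell_window [222.7, 223.7] 0.81 [0.4708 0.2041 0.1492]
scene open_cell_mid [220.4, 218.8] 0.58 [0.4598 0.215  0.169 ]
ring 6683 [0.4738 0.3009 0.1135] [0.5335 0.3404 0.1715]
0.3 1101 x 0.4930113678105106 0.5318491063715757 z 0.11349675834540371 0.16742556212915843
0.305 1626 x 0.4763898097732266 0.5321839901784269 z 0.1134549785492987 0.1715350715158741
0.31 1245 x 0.4738114879914015 0.5330247214517199 z 0.13861002132040992 0.17141008681978667
0.315 1181 x 0.4759003500436676 0.5334822088807913 z 0.14801165418559137 0.17112599068645365
0.32 927 x 0.47517124340996963 0.5326528504433816 z 0.1414947369556779 0.17090058303868907
0.325 316 x 0.4773063556114951 0.5225424161024226 z 0.14542322756571027 0.16898379313501966
0.33 241 x 0.49104932264630047 0.5251051221274567 z 0.1401322329802351 0.1574195680225394
0.335 45 x 0.4898618143263938 0.49553732114796756 z 0.13952947125367904 0.15140824890933025
0.34 1 x 0.4899331061153571 0.4899331061153571 z 0.13977233251119578 0.13977233251119578
```

View pics/m5.png

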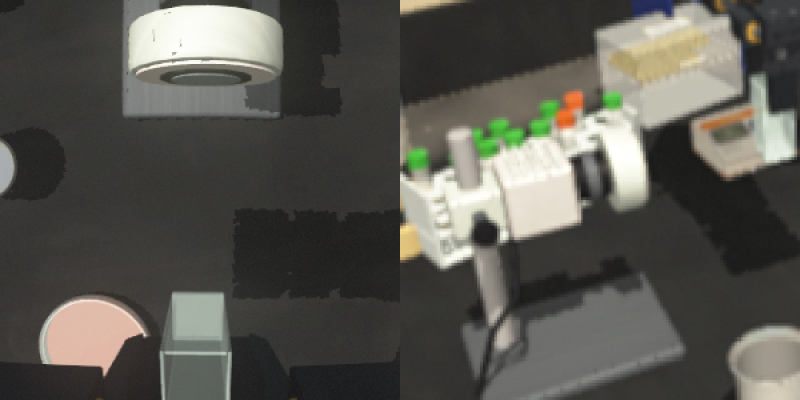

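The wrist view shows the ring light's front and the foot plate's edge parallel to the cell's faces, so it is square to the lens. The cell is held upright, and only a few mm of correction remain.

```bash
python3 -m crank '[[[0,0,0,0.002,0.001,-0.001,0.8],[0,0,0,0.0035,0.003,-0.0025,0.8],[0,0,0,0.0035,0.003,-0.0025,0.8],[0,0,0,0.0035,0.003,-0.0025,0.8],[0,0,0,0.0035,0.003,-0.0025,0.8],[0,0,0,0.0035,0.003,-0.0025,0.8]]]'
python3 - <<'E'
from h import *
np.set_printoptions(precision=4,suppress=True)
s=arm.sense(); w=arm.snapshot('wrist'); wr,W=wfun(w,s); sc=arm.snapshot('scene')
L=wr(arm.spot_point(w,'lens')[0]['uv'],.14); C=wr(arm.spot_point(w,'open_cell_window')[0]['uv'],.14)
a=np.radians(81); x=np.array([np.cos(a),np.sin(a)]); y=np.array([-x[1],x[0]])
for c in (C[:2],s['position'][:2]): print('in lens frame',(c-L[:2])@x,(c-L[:2])@y)
# cell vertical extent from scene mask along its axis (x,y known)
r=arm.trace(sc,'open_cell_mid')[0]; m=r['mask']; v,u=np.nonzero(m); print(r['conf'],r['bbox'])
K=sc['mtx']; Rc=camR(sc['orientation'])
for z in (.122,.14,.186):
    c=Rc.T@(np.array([*s['position'][:2],z])-sc['xyz']); print(z,'->',c[:2]/c[2]*K[0,0]+K[:2,2])
print('mask rows',v.min(),v.max()); k=v.max(); print([ (j,u[v==j].min(),u[v==j].max()) for j in range(k-8,k+1) if (v==j).any()])
E
```

```text
clock: 14.42
position: [0.4862, 0.2064, 0.1398]
eef_rot: [-3.142, 0.0, 1.413]
contact_force: [1.1, 0.5, -0.6]
grip_width: 0.024
gripper_force: 14.9
in lens frame -0.09918039553095463 0.0024993562091853213
in lens frame -0.0991114128930895 0.0006677104550303486
0.59 [216.4, 222.7, 15.6, 32.0]
0.122 -> [218.841  232.3276]
0.14 -> [218.2905 225.1049]
0.186 -> [216.8341 205.9972]
mask rows 206 235
[(227, np.int64(212), np.int64(225)), (228, np.int64(212), np.int64(225)), (229, np.int64(212), np.int64(225)), (230, np.int64(212), np.int64(225)), (231, np.int64(213), np.int64(225)), (232, np.int64(213), np.int64(225)), (233, np.int64(214), np.int64(224)), (234, np.int64(215), np.int64(223)), (235, np.int64(216), np.int64(219))]
```

```bash
python3 -c "
from plant import arm
print(arm.sign_off())"
```

```text
the job is handed in; nothing more can be done
None
```

I handed the job in at about 14.5 s on the robot's clock: the open cell is held upright and square to the lens, its window point about 99 mm in front of the glass and within about 3 mm of the axis by my measurements; no verdict came back.

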